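# Set out the microscope objectives by length beside the immersion oil

## Robot

A 6-joint arm with a two-finger parallel gripper is mounted at the origin on the work surface. World frame = base frame: x ahead of the robot, y to its left, z up, the work surface at z = 0. Lengths are in m, angles in rad, forces in N, time in s.
With the tool pointing down it reaches from about 0.3 to 0.875 m from the base axis. Payload 6.4 kg.
Tool frame: the origin (TCP) lies midway between the tips of the shut fingers; the grasp point (between the pads) lies 19 mm behind it (ctrl.tcp_to_grasp is the distance from the TCP to the grasp point, in m); z points along the fingers, y is the direction in which the jaws open and shut (so a half turn about z gives the same grasp; the last joint's range is limited). The gripper opens to 85 mm and grips with 20 to 120 N. Pads are 22 mm wide; open, the fingers measure 114 mm over their backs; the gripper's body (76 mm by 85 mm) begins 54 mm behind the grasp point. The pads swing forward as they close: fully open they stand 13 mm farther back than shut.
Start: joints at [1.076, 0.181, 1.607, -0, 1.354, -0.206], TCP at [0.164, 0.551, 0.197] pointing down, gripper open.
Joint ranges: [-2.99, 2.99], [-0.89, 2.07], [0.3, 2.58], [-1.14, 4.28], [0, 2.63], [-3.12, 3.12]. Speed limits (rad/s): [2.57, 2.57, 3.01, 3.14, 3.14, 3.14].

## Interface

Orientations are given as a unit quaternion [w, x, y, z].
In Python, from bench import monitor, imaging, order, spotter, ctrl gives the robot as it stands.
- The arm moves only by the shell command python3 -m pendant 'ROWS'. ROWS is JSON, a list that holds one entry, the list of rows, each a list of 5 numbers: the shift along the world's x, y, z in mm, then the turn about the world's z in degrees, then the finger opening in mm, from 0 to 85.4. A call has 1 to 8 rows; each row shifts and turns the commanded pose from where the row before left it; what a row does not reach is not made up. A row lasts 1/8 s, in which the tool goes at most 62.5 mm and 10.7 degrees, less where a joint would pass 70% of its speed; a pose out of reach is approached as far as the arm can. A call with a gripper value outside its range is refused whole. The fingers move at their own pace and stop on an object; the grip force is fixed at half the most. Time passes only in rows, so rows that do not move let the fingers close. It gives the time, the measured TCP pose, the force and the opening at its end, in the units of the state.
- monitor.get_obs(): the state, without advancing time (a new reading comes with each control period).
- imaging.camera(name): name is "scene" or "top" or "wrist"; returns a dict with "img" (384x512x3 uint8, red, green, blue), "vfov" (degrees; the focal length in pixels is half the picture's height over the tangent of half this angle, whatever the lens; pixels are square), "cx", "cy" (the principal point, pixels), "origin" and "orientation" of the camera in the world. Camera axes: x right, y down, z forward; pixel columns grow to the right and rows downward; lengths in m; the calibration is good to about 2 mm. A picture is of the moment at which its call begins. There is no depth.
- order.hand_in(): hands the job in, once; it reports no verdict.
Trained networks look in the newest picture that a camera, given by its name, has taken for a name from the list of things; names that differ only in an ending like _2 or _b are one class to them, and where a whole thing is asked for, a point or a joint stands for the part that bears it (a point fixed in the world has none). Each returns a list of dicts, best first, with "confidence" (0 to 1); they miss things now and then, are a little off and sometimes report something else, mostly with a low value. They report only what shows in the picture. A call takes as long as a camera call.
- spotter.recognise(camera, thing): "at" ([x, y, z] in m, in the coordinates of the camera as it stood for that picture, good to about 4 mm: the middle of the surface that is visible of it).
- spotter.tip_of(camera, thing): "at" ([x, y, z] in m, in the coordinates of the camera as it stood for that picture, good to about 4 mm: a listed point, or the origin of a listed thing).
The state is a dict: "time_s": time; "q": joint angles; "dq": joint speeds; "joint_efforts": joint torques, N m; "eef_pos": TCP position; "eef_rot": TCP orientation; "wrist_force": force on the tool from outside, world axes, zero at the start; "torque": the same for the moment, N m; "opening": opening from 0.0 (shut) to 1.0 (fully open).
Only numpy, scipy, OpenCV 4.12 (cv2) and the standard library are available. Lean on these libraries where they do the work, as an engineer would, in place of code of your own. Each camera call takes 0.05 s, during which the arm holds its last target. There are 200 camera calls.

## Task

Set the four steel microscope objectives out on the tray in order of length, ready to be fitted: one standing upright on the middle of each round black pad, the longest (the oil objective) on the pad next to the amber oil bottle, then each shorter one in turn, the shortest farthest from the bottle. Leave the oil bottle standing where it is.

Things in the scene. Friction and masses are not known exactly. Their poses are not given: they have to be found in the camera images.
- objective_32: microscope objective standing nose up on its black thread cap: steel barrel of 34 mm diameter, 32 mm tall overall; the barrel is straight for its lower 23 mm, above that it steps in and tapers to a flat nose of 27 mm diameter. Starts on the bare table, the shortest of the four. Origin: centre of its underside; z up along the barrel. Up to 0.25 kg.
- objective_46: microscope objective standing nose up on its black thread cap: steel barrel of 34 mm diameter, 46 mm tall overall; the barrel is straight for its lower 30 mm, above that it steps in and tapers to a flat nose of 22 mm diameter. Starts on the bare table, one of the two middle lengths. Origin: centre of its underside; z up along the barrel. Up to 0.25 kg.
- objective_60: microscope objective standing nose up on its black thread cap: steel barrel of 34 mm diameter, 60 mm tall overall; the barrel is straight for its lower 38 mm, above that it steps in and tapers to a flat nose of 17 mm diameter. Starts on the bare table, one of the two middle lengths. Origin: centre of its underside; z up along the barrel. Up to 0.25 kg.
- objective_74: microscope objective standing nose up on its black thread cap: steel barrel of 34 mm diameter, 74 mm tall overall; the barrel is straight for its lower 47 mm, above that it steps in and tapers to a flat nose of 13 mm diameter. Starts on the bare table, the longest of the four. Origin: centre of its underside; z up along the barrel. Up to 0.25 kg.
- tray: flat aluminium tray plate fixed on the table, 80 mm (its x) by 480 mm (its y), 6 mm thick; it carries a row of four pads along its y. The objectives stand on the bare table in front of it, on the robot's side, with two black wide-headed eyepieces among them that are not part of the job. Origin: centre of its underside, z up. Its yaw varies by up to about 0.15 rad.
- pad_a: one of four identical round black rubber pads, 52 mm diameter, 3 mm thick, fixed on the tray in a slightly uneven row about 80 mm apart; the letters say nothing about their order along the row. Origin: centre of its underside, which lies on the tray's top 6 mm above the table; its top is 9 mm above the table.
- pad_b: one of four identical round black rubber pads, 52 mm diameter, 3 mm thick, fixed on the tray in a slightly uneven row about 80 mm apart; the letters say nothing about their order along the row. Origin: centre of its underside, which lies on the tray's top 6 mm above the table; its top is 9 mm above the table.
- pad_c: one of four identical round black rubber pads, 52 mm diameter, 3 mm thick, fixed on the tray in a slightly uneven row about 80 mm apart; the letters say nothing about their order along the row. Origin: centre of its underside, which lies on the tray's top 6 mm above the table; its top is 9 mm above the table.
- pad_d: one of four identical round black rubber pads, 52 mm diameter, 3 mm thick, fixed on the tray in a slightly uneven row about 80 mm apart; the letters say nothing about their order along the row. Origin: centre of its underside, which lies on the tray's top 6 mm above the table; its top is 9 mm above the table.
- oil_bottle: small amber glass bottle of immersion oil with black cap, 28 mm diameter, 58 mm tall, standing loose on one end of the tray (either end), about 80 mm beyond the nearest pad. A white box with a grey lid, 40 mm square, 25 mm tall, stands on the other end. Origin: centre of its underside, 6 mm above the table; z up.

How it is judged:
By the outcome, as a careful person would: the job done as asked, in the order asked, and still so for the second after the job is handed in, with the robot touching nothing.
It also fails if it takes over 104 s, if anything falls off the work surface, if the arm or the gripper's body presses on something with over 40 N, if the wrist force passes 120 N, or if a joint passes its speed limit or range.

## Working session

There is one attempt and no reset: what is moved stays moved. The work goes in short steps, Python scripts to look and compute and a shell command to move; the robot and the scene stay as the last step left them, time stands still between calls to the robot, and variables do not carry over. Pictures are saved under pics/ and viewed, about 12 in all and at most 16, crops included, and the job is handed in when it is done.

```bash
mkdir -p pics
cat > h.py <<'E'
import numpy as np, cv2
from bench import monitor, imaging, order, spotter, ctrl
from scipy.spatial.transform import Rotation as R
def rot(q): return R.from_quat([q[1],q[2],q[3],q[0]]).as_matrix()
def cam(n,f=None):
    c=imaging.camera(n)
    if f: cv2.imwrite('pics/'+f,cv2.cvtColor(c['img'],cv2.COLOR_RGB2BGR))
    return c
def w(c,p): return rot(c['orientation'])@np.array(p)+np.array(c['origin'])
def pix(c,P):
    p=rot(c['orientation']).T@(np.array(P)-c['origin']); f=192/np.tan(np.radians(c['vfov'])/2)
    return np.array([c['cx']+f*p[0]/p[2],c['cy']+f*p[1]/p[2]])
def ray(c,u,v,z):
    f=192/np.tan(np.radians(c['vfov'])/2)
    d=rot(c['orientation'])@np.array([(u-c['cx'])/f,(v-c['cy'])/f,1]); o=np.array(c['origin'])
    return o+d*(z-o[2])/d[2]
E
python3 - <<'E'
from h import *
np.set_printoptions(precision=4,suppress=True)
for n in ('top','scene'):
    c=cam(n,n+'1.png'); print(n,c['origin'],c['vfov'],c['cx'],c['cy'])
    for t in ('objective_32','objective_46','objective_60','objective_74','pad_a','oil_bottle','tray'):
        for d in spotter.tip_of(n,t)[:5]:
            P=w(c,d['at']); print(t,round(d['confidence'],2),P,pix(c,P).round())
o=monitor.get_obs();print(o['time_s'],o['eef_pos'],o['eef_rot'],o['opening'],ctrl.tcp_to_grasp)
E
```

```text
top [0.4761 0.0032 0.6948] 57.829176812764125 249.954089194447 188.2636156359014
objective_32 0.88 [0.4414 0.1682 0.0049] [172. 265.]
objective_32 0.77 [0.4607 0.2714 0.0004] [120. 256.]
objective_32 0.61 [ 0.446  -0.2744  0.0012] [399. 258.]
objective_32 0.52 [0.4799 0.049  0.0009] [233. 244.]
objective_46 0.88 [0.4414 0.1682 0.0049] [172. 265.]
objective_46 0.77 [0.4607 0.2714 0.0004] [120. 256.]
objective_46 0.61 [ 0.446  -0.2744  0.0012] [399. 258.]
objective_46 0.52 [0.4799 0.049  0.0009] [233. 244.]
objective_60 0.88 [0.4414 0.1682 0.0049] [172. 265.]
objective_60 0.77 [0.4607 0.2714 0.0004] [120. 256.]
objective_60 0.61 [ 0.446  -0.2744  0.0012] [399. 258.]
objective_60 0.52 [0.4799 0.049  0.0009] [233. 244.]
objective_74 0.88 [0.4414 0.1682 0.0049] [172. 265.]
objective_74 0.77 [0.4607 0.2714 0.0004] [120. 256.]
objective_74 0.61 [ 0.446  -0.2744  0.0012] [399. 258.]
objective_74 0.52 [0.4799 0.049  0.0009] [233. 244.]
pad_a 0.98 [ 0.6469 -0.1247  0.0075] [317. 158.]
pad_a 0.94 [ 0.648  -0.052   0.0093] [281. 159.]
pad_a 0.7 [0.6468 0.0388 0.0063] [236. 161.]
pad_a 0.59 [0.65
[... 861 characters left out ...]
0.]
objective_60 0.58 [ 0.4618  0.2726 -0.0023] [322. 149.]
objective_74 0.76 [0.484  0.0468 0.0017] [248. 179.]
objective_74 0.73 [0.4432 0.1693 0.0018] [284. 155.]
objective_74 0.72 [ 0.4413 -0.2723  0.0014] [113. 210.]
objective_74 0.58 [ 0.4618  0.2726 -0.0023] [322. 149.]
pad_a 0.85 [ 0.6461 -0.0505  0.0045] [238. 240.]
pad_a 0.78 [0.6533 0.1127 0.0062] [307. 216.]
pad_a 0.78 [ 0.6448 -0.1252  0.0042] [204. 253.]
pad_a 0.54 [0.6469 0.0341 0.0061] [274. 226.]
oil_bottle 0.67 [ 0.6439 -0.2061  0.0057] [165. 267.]
tray 0.61 [ 0.6483 -0.005   0.0007] [258. 235.]
tray 0.52 [ 0.6439 -0.2047  0.0061] [166. 266.]
0.8 [0.1637 0.5512 0.1966] [0.     0.1439 0.9896 0.    ] 1.0001883631334525 0.0187
```

```bash
ls pics
```

```text
scene1.png
top1.png
```

```bash
python3 -c "
import cv2
for n in('top','scene'):
    i=cv2.imread(f'pics/{n}1.png'); i=i[100:300,70:450] if n=='top' else i[110:300,60:440]; cv2.imwrite(f'pics/{n}1c.png',cv2.resize(i,None,fx=2.1,fy=2.1,interpolation=cv2.INTER_CUBIC))"
```

```text
(no output)
```

View pics/top1c.png

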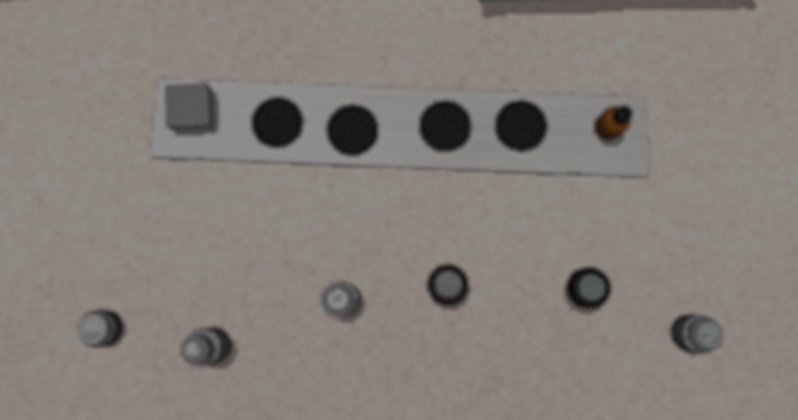

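View pics/scene1c.png

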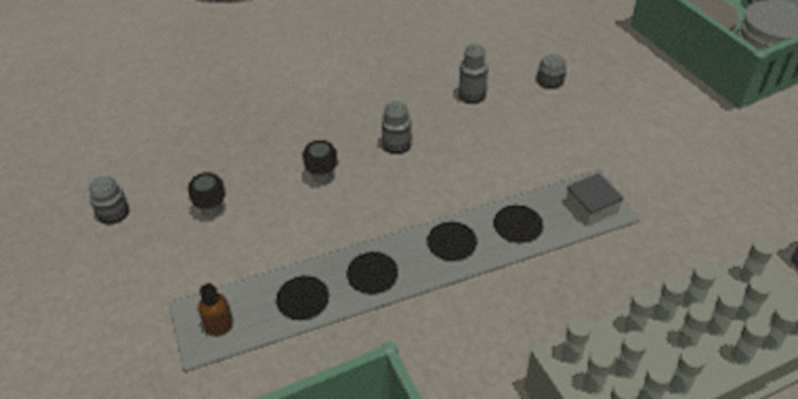

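The top view shows the objectives left to right in the crop: 32 at (100,328), 74 at (208,347), 60 at (342,300), 46 at (697,333). The two eyepieces are at (448,285) and (588,288), the pads at crop x 277/352/445/521, and the bottle on the right end, at negative y. The scene view agrees. I'll refine the pads by segmentation and move over the 32.

Run:
```python
from h import *
np.set_printoptions(precision=4,suppress=True)
pads=[(.6455,-.125),(.647,-.051),(.647,.0365),(.652,.111)]
for n in('top','scene'):
    c=cam(n); g=cv2.cvtColor(c['img'],cv2.COLOR_RGB2GRAY)
    for p in pads:
        u,v=pix(c,[*p,.009]).astype(int)
        a=np.zeros_like(g); a[v-18:v+19,u-24:u+25]=(g[v-18:v+19,u-24:u+25]<60)
        k,l,s,ce=cv2.connectedComponentsWithStats(a); i=1+s[1:,4].argmax()
        print(n,ray(c,*ce[i],.009),s[i])
```

```text
top [ 0.6442 -0.1258  0.009 ] [306 148  24  24 430]
top [ 0.6457 -0.0532  0.009 ] [270 149  24  23 431]
top [0.6443 0.0364 0.009 ] [226 150  23  24 424]
top [0.6538 0.1088 0.009 ] [191 147  23  23 415]
scene [ 0.6446 -0.1255  0.009 ] [192 242  24  20 398]
scene [ 0.6461 -0.0527  0.009 ] [225 230  24  20 372]
scene [0.6448 0.0369 0.009 ] [263 216  24  18 335]
scene [0.6539 0.1096 0.009 ] [295 208  23  18 318]
```

```bash
python3 -m pendant '[[[37,-35,-4,-9.2,70],[37,-35,-4,-9.2,70],[37,-35,-4,-9.2,70],[37,-35,-4,-9.2,70],[37,-35,-4,-9.2,70],[37,-35,-4,-9.2,70],[37,-35,-4,-9.2,70],[38,-34,-9,-9,70]]]'
python3 -m pendant '[[[0,0,0,0,70],[0,0,0,0,70]]]'
```

```text
time_s: 1.9
eef_pos: [0.4623, 0.2711, 0.1601]
eef_rot: [0.0, 0.709, 0.706, 0.001]
wrist_force: [-0.1, -0.1, 0.2]
opening: 0.819
time_s: 2.15
eef_pos: [0.4604, 0.2723, 0.1595]
eef_rot: [-0.0, 0.707, 0.708, -0.0]
wrist_force: [0.1, 0.5, -0.7]
opening: 0.815
```

Run:
```python
from h import *
np.set_printoptions(precision=4,suppress=True)
c=cam('wrist','wr1.png'); print(c['origin'],c['vfov'])
for t in ('objective_32',):
  for d in spotter.tip_of('wrist',t)[:5]:
    P=w(c,d['at']); print(t,round(d['confidence'],2),P,pix(c,P).round())
```

```text
[0.4597 0.3557 0.3365] 66.28673524545408
objective_32 0.97 [0.484  0.0532 0.0008] [269. 316.]
objective_32 0.93 [ 0.4445  0.1698 -0.0016] [240. 241.]
objective_32 0.74 [0.4609 0.2756 0.0008] [253. 162.]
```

View pics/wr1.png

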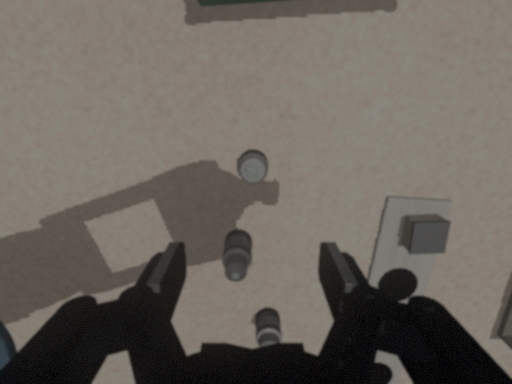

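The wrist view shows the 32 with its nose at about (254,168), the 74's nose tip at (236,273), and the 60 at (268,320).

Run:
```python
from h import *
c=cam('wrist')
i=cv2.cvtColor(c['img'],cv2.COLOR_RGB2BGR)
print(ray(c,254,168,.032),ray(c,236,273,.074))
for x,y in((.461,.273),(.443,.169),(.483,.050)):
  t=np.linspace(0,2*np.pi,60)
  for z,r,col in((0,17,(0,255,0)),((.032 if y>.2 else .074 if y>.1 else .06),13.5 if y>.2 else 6.5 if y>.1 else 8.5,(0,0,255))):
    for a in t:
      u=((pix(c,[x+r/1e3*np.cos(a),y+r/1e3*np.sin(a),z])-[200,130])*3.5).astype(int); 
      if col[1] or 1: globals().setdefault('pts',[]).append((u,col))
j=cv2.resize(i[130:290,200:300],None,fx=3.5,fy=3.5,interpolation=cv2.INTER_CUBIC)
for u,col in pts: cv2.circle(j,tuple(int(k) for k in u),1,col,-1)
cv2.imwrite('pics/wr2.png',j)
```

```text
[0.46179637 0.27709563 0.032     ] [0.44307024 0.17493934 0.074     ]
```

View pics/wr2.png

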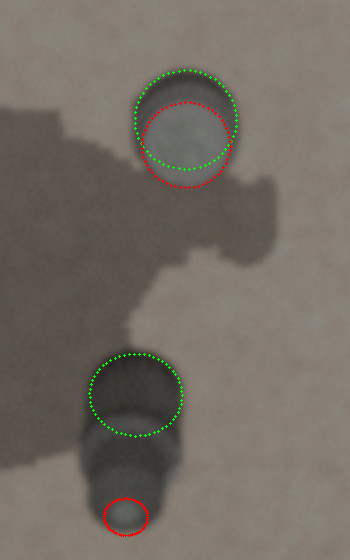

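Overlaid outlines fit the 32 at (.461,.273) and the 74 at (.443,.170) within about 1 mm. I'll pick the 32.

```bash
python3 -m pendant '[[[0.5,1,-50,0,70],[0,0,-50,0,70],[0,0,-35,0,70],[0,0,-15,0,70],[0,0,-7,0,70],[0,0,0,0,70]]]'
python3 -m pendant '[[[0,0,0,0,30],[0,0,0,0,30],[0,0,0,0,15],[0,0,0,0,15],[0,0,0,0,15],[0,0,0,0,15]]]'
```

```text
time_s: 3.05
eef_pos: [0.4619, 0.2737, 0.0034]
eef_rot: [0.0, 0.707, 0.708, 0.001]
wrist_force: [-0.5, 0.2, 0.5]
opening: 0.82
time_s: 3.8
eef_pos: [0.4612, 0.2732, 0.0025]
eef_rot: [-0.0, 0.707, 0.707, -0.0]
wrist_force: [0.7, -0.2, -0.4]
opening: 0.179
```

Opening of 15 mm means no grip. I'll look.

Run:
```python
from h import *
print(monitor.get_obs()['opening'])
cam('wrist','wr3.png');c=cam('scene')
i=cv2.cvtColor(c['img'],cv2.COLOR_RGB2BGR)
a=cv2.imread('pics/wr3.png'); b=cv2.resize(i[90:234,222:414],(512,384),interpolation=cv2.INTER_CUBIC)
cv2.imwrite('pics/m3.png',cv2.resize(np.hstack([a,b]),(800,300)))
```

```text
0.17922339199541273
```

View pics/m3.png

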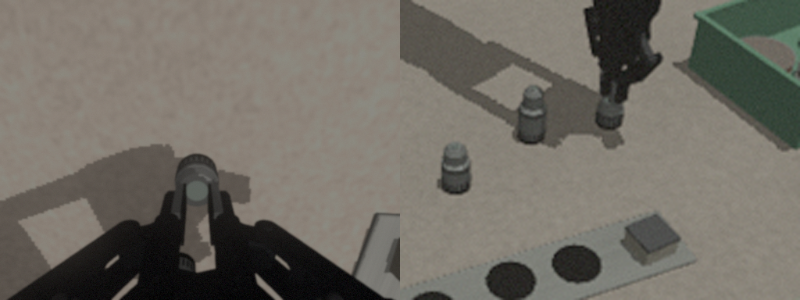

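Run:
```python
from h import *
for n in('wrist','scene','top'):
  c=cam(n)
  o=monitor.get_obs(); print(n,o['eef_pos'],'tcp pix',pix(c,o['eef_pos']),c['origin'])
  for f in (spotter.tip_of,spotter.recognise):
   for d in f(n,'objective_32')[:4]:
    P=w(c,d['at']); print(round(d['confidence'],2),P.round(4),pix(c,P).round())
  if n=='wrist':
    i=cv2.cvtColor(c['img'],cv2.COLOR_RGB2BGR); i=i[180:300,170:330]
    cv2.imwrite('pics/wr4.png',cv2.resize(i,None,fx=4,fy=4,interpolation=cv2.INTER_CUBIC))
```

```text
wrist [0.46121243 0.2731998  0.00254035] tcp pix [252.82901996 222.75693183] [0.46041289 0.3566536  0.17950107]
0.8 [ 0.442   0.1704 -0.0011] [228. 340.]
0.57 [ 0.4613  0.2768 -0.001 ] [253. 216.]
0.63 [0.4607 0.2825 0.0301] [252. 229.]
0.63 [0.4526 0.1861 0.0066] [241. 332.]
scene [0.4612378  0.27318335 0.0025577 ] tcp pix [321.80391708 147.5465898 ] [ 1.09282377 -0.2168863   0.63476163]
0.88 [0.4404 0.174  0.0045] [285. 153.]
0.85 [ 4.436e-01 -2.698e-01  3.000e-04] [114. 211.]
0.61 [ 0.6401 -0.1262  0.0032] [203. 252.]
0.55 [0.4594 0.2729 0.002 ] [321. 147.]
0.86 [0.455  0.1653 0.0429] [286. 146.]
0.68 [0.4952 0.0452 0.036 ] [249. 172.]
0.64 [0.4685 0.2628 0.0196] [321. 145.]
0.51 [ 0.4566 -0.2696  0.0323] [111. 205.]
top [0.46124604 0.27319055 0.00258206] tcp pix [118.85718763 255.94516152] [0.47605285 0.00323285 0.69479088]
0.72 [0.443  0.1691 0.0017] [172. 264.]
0.63 [ 0.46    0.2741 -0.0014] [119. 257.]
0.51 [4.835e-01 4.790e-02 3.000e-04] [233. 242.]
0.76 [0.4445 0.1634 0.0518] [168. 265.]
0.56 [0.4599 0.2645 0.0296] [118. 257.]
0.56 [0.4804 0.0476 0.0583] [231. 243.]
```

View pics/wr4.png

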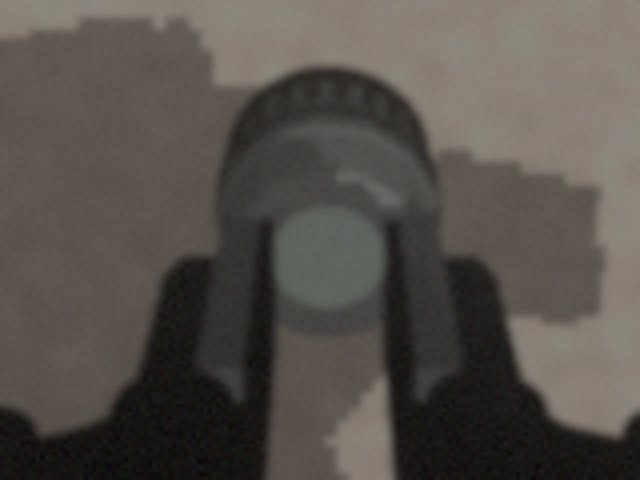

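The wrist crop shows the objective upright with its lens at crop (330,257). The fingers lie against both sides, with an apparent gap that doesn't match 34 mm. I'll test by loosening to 30 mm and comparing.

```bash
python3 -m pendant '[[[0,0,0,0,30],[0,0,0,0,30],[0,0,0,0,30],[0,0,0,0,30]]]'
python3 - <<'E'
from h import *
c=cam('wrist')
i=cv2.cvtColor(c['img'],cv2.COLOR_RGB2BGR); i=i[180:300,170:330]
a=cv2.resize(i,None,fx=4,fy=4,interpolation=cv2.INTER_CUBIC)
print(cv2.absdiff(a,cv2.imread('pics/wr4.png')).mean())
cv2.imwrite('pics/wr5.png',a)
E
```

```text
time_s: 4.85
eef_pos: [0.4612, 0.2732, 0.0026]
eef_rot: [0.0, 0.707, 0.707, 0.0]
wrist_force: [0.1, -0.4, 0.1]
opening: 0.35
13.219761284722223
```

View pics/wr5.png

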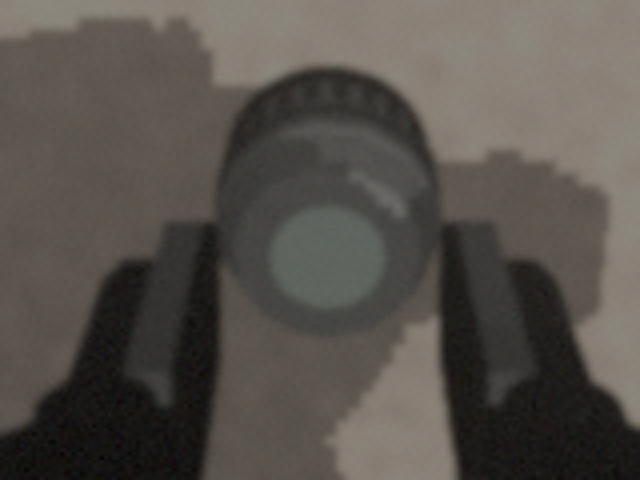

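Run:
```python
from h import *
c=cam('wrist'); M=rot(c['orientation']).T
for y in(.262,.273,.284):
  for z in(.0,.01,.02,.03,.035,.04):
    P=[.4462,y,z]; Q=[.4762,y,z]; print(y,z,((pix(c,P)-[170,180])*4).round(),((pix(c,Q)-[170,180])*4).round(),round((M@(np.array(P)-c['origin']))[2],3))
s=cam('scene'); i=cv2.cvtColor(s['img'],cv2.COLOR_RGB2BGR)
cv2.imwrite('pics/sc5.png',cv2.resize(i[90:190,260:380],None,fx=5,fy=5,interpolation=cv2.INTER_CUBIC))
for z in(0,.02,.032,.04,.06): print(z,((pix(s,[.461,.273,z])-[260,90])*5).round())
```

```text
0.262 0.0 [243. 224.] [419. 224.] 0.2
0.262 0.01 [239. 254.] [424. 253.] 0.191
0.262 0.02 [234. 286.] [429. 285.] 0.182
0.262 0.03 [229. 321.] [434. 321.] 0.172
0.262 0.035 [226. 341.] [437. 340.] 0.167
0.262 0.04 [224. 361.] [441. 361.] 0.163
0.273 0.0 [241. 166.] [421. 165.] 0.197
0.273 0.01 [237. 192.] [425. 192.] 0.187
0.273 0.02 [232. 222.] [431. 222.] 0.178
0.273 0.03 [227. 255.] [436. 254.] 0.169
0.273 0.035 [224. 272.] [440. 272.] 0.164
0.273 0.04 [221. 291.] [443. 291.] 0.159
0.284 0.0 [240. 105.] [422. 105.] 0.193
0.284 0.01 [235. 129.] [427. 129.] 0.184
0.284 0.02 [230. 155.] [433. 155.] 0.174
0.284 0.03 [225. 185.] [439. 185.] 0.165
0.284 0.035 [222. 201.] [442. 201.] 0.16
0.284 0.04 [219. 218.] [446. 218.] 0.156
0 [308. 291.]
0.02 [312. 261.]
0.032 [315. 243.]
0.04 [317. 231.]
0.06 [322. 199.]
```

View pics/sc5.png

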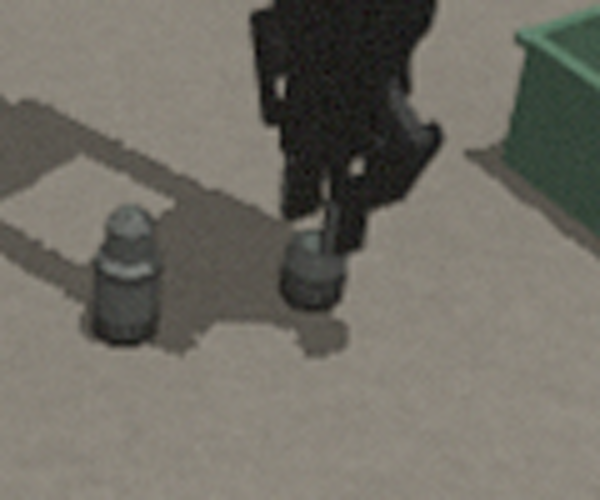

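Both views show the fingertips really at about z=40 mm, though the reported TCP is at 2.5 mm. The overlay that fits is z=.04 at (217,222)/(440,222). So the tips sit about 35 mm above the reported TCP. I'll open, lower in steps and watch the force.

```bash
python3 -m pendant '[[[0,1,0,0,70],[0,0,0,0,70],[0,0,0,0,70],[0,0,-7,0,70],[0,0,-7,0,70],[0,0,-6,0,70],[0,0,0,0,70]]]'
python3 - <<'E'
from h import *
c=cam('wrist','wr6.png'); print(c['origin'])
i=cv2.imread('pics/wr6.png')[150:330,90:410]
cv2.imwrite('pics/wr6c.png',cv2.resize(i,None,fx=2.5,fy=2.5,interpolation=cv2.INTER_CUBIC))
o=monitor.get_obs();x,y,z=o['eef_pos']
for zz in(.0,.01,.02,.03,.04): print(zz,((pix(c,[x-.035,y+.011,zz])-[90,150])*2.5).round(),((pix(c,[x+.035,y+.011,zz])-[90,150])*2.5).round())
E
```

```text
time_s: 5.88
eef_pos: [0.4606, 0.274, -0.0183]
eef_rot: [-0.0, 0.707, 0.707, -0.001]
wrist_force: [0.1, 0.1, 0.7]
opening: 0.822
[0.46001009 0.35750449 0.15863897]
0.0 [261. 172.] [557. 172.]
0.01 [252. 191.] [566. 191.]
0.02 [243. 212.] [576. 212.]
0.03 [233. 236.] [587. 236.]
0.04 [221. 263.] [600. 263.]
```

View pics/wr6c.png

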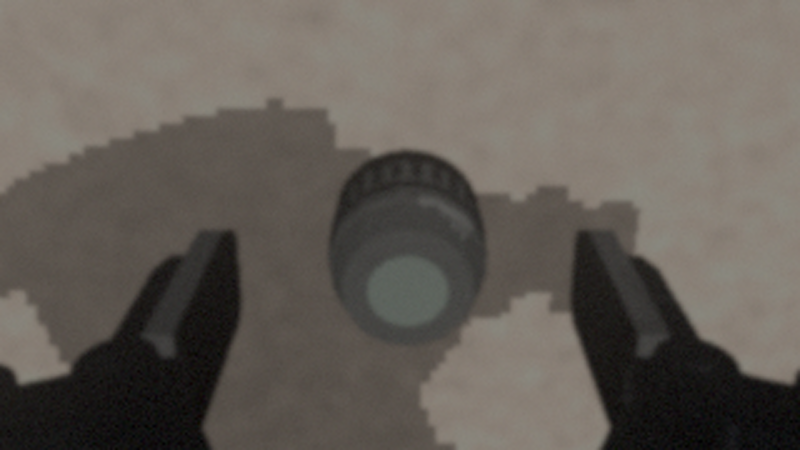

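Fingertips are now at about z=27 mm, straddling the objective. I'll lower 16 more and grip.

```bash
python3 -m pendant '[[[0,0,-8,0,70],[0,0,-5,0,70],[0,0,-3,0,60],[0,0,0,0,50]]]'
python3 -m pendant '[[[0,0,0,0,40],[0,0,0,0,20],[0,0,0,0,20],[0,0,0,0,20],[0,0,0,0,20]]]'
```

```text
time_s: 6.42
eef_pos: [0.461, 0.2741, -0.0338]
eef_rot: [-0.0, 0.707, 0.707, -0.0]
wrist_force: [-0.4, -0.5, 0.2]
opening: 0.588
time_s: 7.05
eef_pos: [0.4616, 0.2743, -0.0329]
eef_rot: [0.0, 0.707, 0.707, 0.0]
wrist_force: [-1.4, -0.1, 5.7]
opening: 0.367
```

```bash
python3 -m pendant '[[[0,0,5,0,20],[0,0,10,0,20],[0,0,15,0,20],[0,0,0,0,20]]]'
python3 - <<'E'
from h import *
a=cam('wrist')['img'][130:310,130:370]; b=cam('scene')['img'][90:190,260:380]
cv2.imwrite('pics/m7.png',cv2.cvtColor(np.hstack([cv2.resize(a,(440,330),interpolation=3),cv2.resize(b,(360,330),interpolation=3)]),4))
E
```

```text
time_s: 7.55
eef_pos: [0.4628, 0.2748, -0.0015]
eef_rot: [0.001, 0.707, 0.707, 0.002]
wrist_force: [0.2, 0.7, -0.5]
opening: 0.37
```

View pics/m7.png

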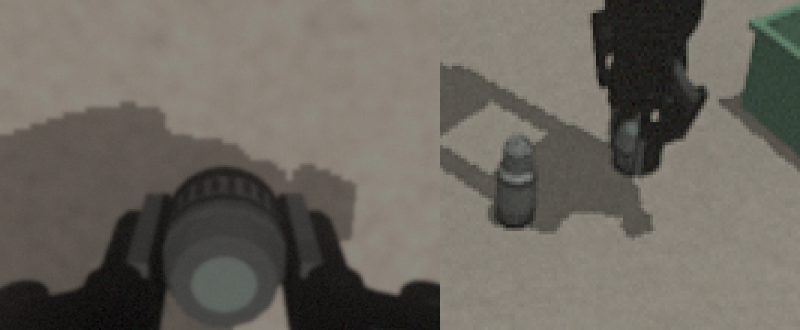

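Lifted upright. I'll carry it to the far pad P4 (.6539,.1092).

```bash
python3 -m pendant '[[[12,-10,20,0,20],[30,-26,20,0,20],[37,-31,0,0,20],[37,-31,0,0,20],[37,-31,0,0,20],[28,-25,0,0,20],[11.7,-11,0,0,20],[0,0,0,0,20]]]'
python3 - <<'E'
from h import *
c=cam('wrist','wr8.png'); o=monitor.get_obs(); print(o['eef_pos'],o['opening'])
i=cv2.imread('pics/wr8.png')
def circ(x,y,z,r,col):
  for a in np.linspace(0,6.28,60): cv2.circle(i,tuple(int(k) for k in pix(c,[x+r*np.cos(a),y+r*np.sin(a),z]).round()),0,col,-1)
circ(.6539,.1092,.009,.026,(0,255,0)); circ(.6446,.0366,.009,.026,(0,255,0))
x,y,z=o['eef_pos']; circ(x,y,z+.0335,.017,(0,0,255));circ(x,y,z+.0655,.0135,(0,0,255))
cv2.imwrite('pics/wr8c.png',cv2.resize(i[130:384,120:420],None,fx=2.2,fy=2.2,interpolation=cv2.INTER_CUBIC))
E
```

```text
time_s: 8.65
eef_pos: [0.6536, 0.1088, 0.0359]
eef_rot: [-0.0, 0.707, 0.707, -0.0]
wrist_force: [-0.8, 0.3, -1.1]
opening: 0.37
[0.65285047 0.10970483 0.03586271] 0.3710425904415552
```

View pics/wr8c.png

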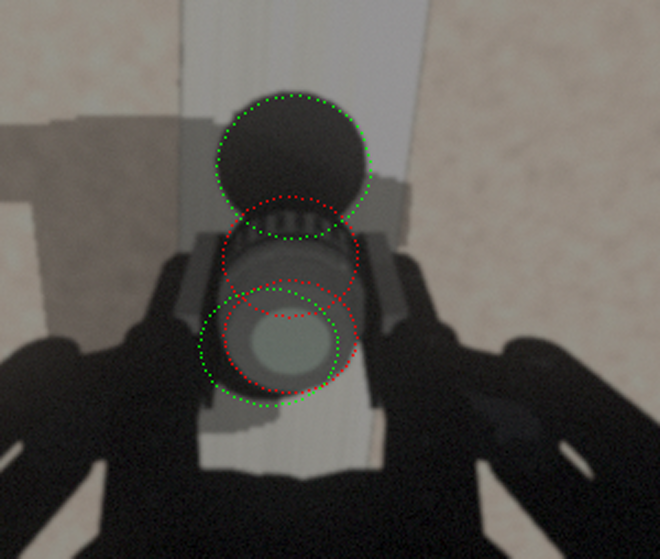

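The overlays match the pad and the held objective within about 1 mm. I'll lower and release.

```bash
python3 -m pendant '[[[0,0,-25,0,20],[0,0,-20,0,20],[0,0,-10,0,20],[0,0,-5,0,20],[0,0,0,0,20],[0,0,-1,0,20],[0,0,0,0,20]]]'
python3 -m pendant '[[[0,0,0,0,45],[0,0,0,0,60],[0,0,0,0,60],[0,0,20,0,60],[0,0,40,0,60],[0,0,30,0,60]]]'
```

```text
time_s: 9.57
eef_pos: [0.6547, 0.1092, -0.0238]
eef_rot: [0.0, 0.707, 0.707, 0.001]
wrist_force: [0.3, 1.2, -0.4]
opening: 0.375
time_s: 10.32
eef_pos: [0.655, 0.1092, 0.0689]
eef_rot: [0.001, 0.707, 0.707, 0.001]
wrist_force: [0.2, 0.1, 0.8]
opening: 0.699
```

```bash
python3 -m pendant '[[[-20,5,0,0,70],[-45,13,0,0,70],[-50,15,0,0,70],[-50,15,0,0,70],[-35,10,0,0,70],[-11,3,0,0,70],[0,0,0,0,70]]]'
python3 - <<'E'
from h import *
c=cam('wrist','wr9.png'); o=monitor.get_obs(); print(o['eef_pos'],o['opening'])
i=cv2.imread('pics/wr9.png')
def circ(x,y,z,r,col):
  for a in np.linspace(0,6.28,60): cv2.circle(i,tuple(int(k) for k in pix(c,[x+r*np.cos(a),y+r*np.sin(a),z]).round()),0,col,-1)
for p in((.443,.170,.074,.0065),(.483,.050,.06,.0085)):
  circ(*p[:2],0,.017,(0,255,0)); circ(*p,(0,0,255))
cv2.imwrite('pics/wr9c.png',cv2.resize(i[100:384,160:360],None,fx=2.1,fy=2.1,interpolation=cv2.INTER_CUBIC))
E
```

```text
time_s: 11.2
eef_pos: [0.4439, 0.1704, 0.0668]
eef_rot: [0.001, 0.707, 0.708, 0.001]
wrist_force: [0.7, -0.8, -0.4]
opening: 0.821
[0.44468072 0.17014288 0.06671162] 0.8242232773242889
```

View pics/wr9c.png

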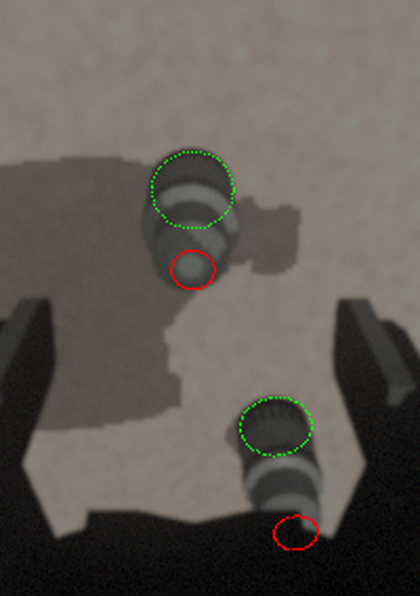

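The 74's outline fits (.443,.170), and the 60's base fits (.483,.050). I'll pick the 74.

```bash
python3 -m pendant '[[[0,0,-35,0,70],[0,0,-30,0,70],[0,0,-15,0,70],[0,0,-5.6,0,60],[0,0,0,0,45],[0,0,0,0,20],[0,0,0,0,20],[0,0,0,0,20]]]'
python3 -m pendant '[[[0,0,0,0,20],[0,0,5,0,20],[0,0,30,0,20],[0,0,50,0,20]]]'
```

```text
time_s: 12.25
eef_pos: [0.4439, 0.1703, -0.019]
eef_rot: [0.001, 0.707, 0.707, 0.001]
wrist_force: [-1.0, -0.5, 5.8]
opening: 0.379
time_s: 12.75
eef_pos: [0.4408, 0.17, 0.0643]
eef_rot: [-0.002, 0.707, 0.707, -0.002]
wrist_force: [1.8, -0.2, -1.4]
opening: 0.379
```

```bash
python3 -m pendant '[[[10,-15,0,0,20],[24,-36,0,0,20],[31,-45,0,0,20],[34,-50,0,0,20],[34,-50,0,0,20],[33,-48,0,0,20],[24,-36,0,0,20],[11.5,-16,0,0,20]]]'
python3 -m pendant '[[[0,0,0,0,20],[0,0,-30,0,20],[0,0,-30,0,20],[0,0,-10,0,20],[0,0,0,0,20]]]'
cat > chk.py <<'E'
from h import *
import sys
# name, tall, nose r, x,y,z base ; view wrist/scene/top overlays
n,f=sys.argv[1:3]; c=cam(n); o=monitor.get_obs(); print(o['eef_pos'],o['opening'],o['wrist_force'])
i=cv2.cvtColor(c['img'],4); s=4
a=[float(k) for k in sys.argv[3:7]]; u0,v0,u1,v1=[int(k) for k in a]
j=cv2.resize(i[v0:v1,u0:u1],None,fx=s,fy=s,interpolation=3)
k=[eval(t) for t in sys.argv[7:]]
for x,y,z,r in k:
  for t in np.linspace(0,6.28,90): cv2.circle(j,tuple(int(q) for q in ((pix(c,[x+r*np.cos(t),y+r*np.sin(t),z])-[u0,v0]+.5)*s).round()),0,(0,255,0) if r>.02 else (0,0,255),-1)
cv2.imwrite('pics/'+f,j)
E
python3 chk.py scene s1.png 130 190 330 320 .6444,-.1257,.009,.026 .6444,-.1257,.015,.017 .6444,-.1257,.089,.0065 .6539,.1092,.009,.017 .6539,.1092,.041,.0135
```

```text
time_s: 13.75
eef_pos: [0.6445, -0.1289, 0.063]
eef_rot: [-0.001, 0.708, 0.707, -0.0]
wrist_force: [0.3, -0.4, -2.0]
opening: 0.374
time_s: 14.38
eef_pos: [0.6434, -0.125, -0.0059]
eef_rot: [-0.001, 0.707, 0.708, -0.0]
wrist_force: [-0.1, 0.2, -0.8]
opening: 0.375
[ 0.64451843 -0.12543829 -0.00464229] 0.3759111990935705 [ 0.28793083  0.42809497 -1.87714433]
```

View pics/s1.png

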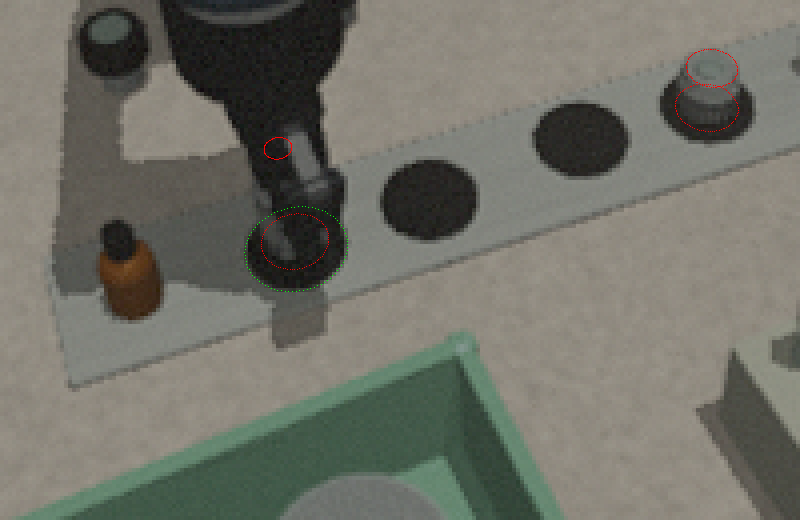

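The 32 is upright and centred on its pad, at (708,85). The held 74 looks off its expected axis, near (300,150)-(318,185), so I'll check with the wrist camera.

```bash
python3 chk.py wrist w2.png 160 130 350 270 .6444,-.1257,.009,.026 .6444,-.1254,.015,.017 .6444,-.1254,.089,.0065 .6444,-.1254,.062,.017
```

```text
[ 0.64518189 -0.12582183 -0.00387888] 0.3737679028185345 [-0.36511005 -0.63296852 -1.67348319]
```

View pics/w2.png

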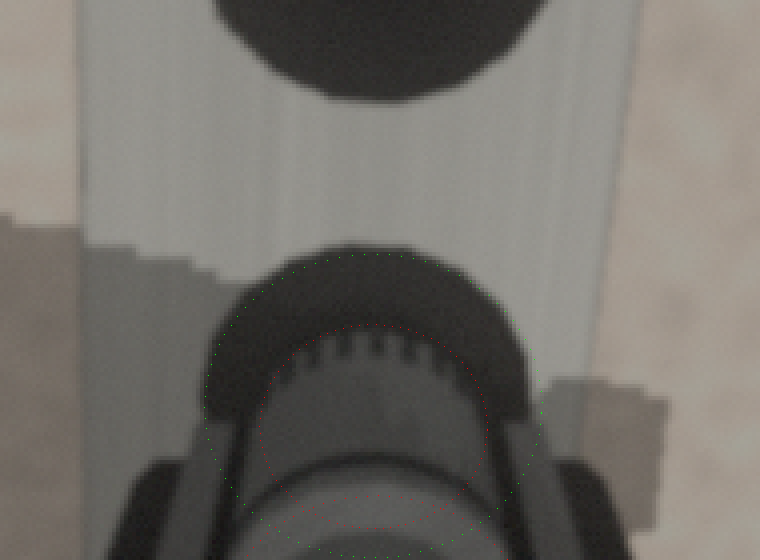

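Run:
```python
from h import *
c=cam('wrist');o=monitor.get_obs();x,y,z=o['eef_pos'];print(o['eef_pos'])
b=z+.020
for h,r in((0,17),(8,17),(47,17),(74,6.5)):
  print(h,'front',pix(c,[x,y+r/1e3,b+h/1e3]).round(1),'back',pix(c,[x,y-r/1e3,b+h/1e3]).round(1), 'sides',pix(c,[x-r/1e3,y,b+h/1e3]).round(1),pix(c,[x+r/1e3,y,b+h/1e3]).round(1))
g=cv2.cvtColor(c['img'],cv2.COLOR_RGB2GRAY); u=int(pix(c,[x,y,b+.074])[0])
print(u,[(v,int(g[v,u-1:u+2].mean())) for v in range(185,384,3)])
```

```text
[ 0.645526   -0.12598038 -0.00349932]
0 front [253.6 211.4] back [253.5 262.4] sides [225.  237.8] [282.1 237.7]
8 front [253.8 217.1] back [253.6 270. ] sides [223.9 244.5] [283.5 244.4]
47 front [254.6 254.8] back [254.3 319. ] sides [216.2 288.3] [292.7 288.2]
74 front [255.3 322. ] back [255.2 350.5] sides [237.1 336.6] [273.4 336.5]
255 [(185, 142), (188, 141), (191, 70), (194, 47), (197, 48), (200, 47), (203, 45), (206, 42), (209, 36), (212, 44), (215, 51), (218, 57), (221, 70), (224, 70), (227, 70), (230, 68), (233, 66), (236, 62), (239, 64), (242, 54), (245, 40), (248, 60), (251, 85), (254, 91), (257, 92), (260, 92), (263, 71), (266, 64), (269, 64), (272, 64), (275, 64), (278, 63), (281, 64), (284, 63), (287, 64), (290, 68), (293, 81), (296, 81), (299, 81), (302, 82), (305, 81), (308, 81), (311, 81), (314, 84), (317, 83), (320, 83), (323, 111), (326, 117), (329, 118), (332, 119), (335, 117), (338, 110), (341, 80), (344, 52), (347, 39), (350, 19), (353, 17), (356, 18), (359, 15), (362, 12), (365, 14), (368, 13), (371, 15), (374, 15), (377, 11), (380, 12), (383, 12)]
```

Numbers: base edge at row 210 (predicted 211), shoulder at about 252 (255) and nose at about 331 (336). So the 74 is upright within about 2°, and in the scene view the finger only hid half of it. I'll lower and release.

```bash
python3 -m pendant '[[[0,0,-4,0,20],[0,0,-2,0,20],[0,0,-1,0,20],[0,0,0,0,20]]]'
python3 -m pendant '[[[0,0,0,0,40],[0,0,0,0,60],[0,0,0,0,60],[0,0,15,0,60],[0,0,40,0,60],[0,0,40,0,60],[0,0,0,0,60]]]'
```

```text
time_s: 15.02
eef_pos: [0.6449, -0.126, -0.01]
eef_rot: [0.0, 0.707, 0.707, 0.0]
wrist_force: [-4.6, 1.6, 10.0]
opening: 0.373
time_s: 15.9
eef_pos: [0.648, -0.1271, 0.0888]
eef_rot: [0.004, 0.707, 0.707, 0.002]
wrist_force: [0.8, 0.0, 0.4]
opening: 0.705
```

```bash
python3 -m pendant '[[[-15,16,0,0,70],[-30,33,0,0,70],[-40,44,0,0,70],[-40,44,0,0,70],[-26,28,0,0,70],[-10.4,10,0,0,70],[0,0,0,0,70],[0,0,0,0,70]]]'
python3 - <<'E'
from h import *
c=cam('wrist');o=monitor.get_obs();print(o['eef_pos'])
for d in spotter.tip_of('wrist','objective_60')[:4]:
    P=w(c,d['at']); print(round(d['confidence'],2),P.round(4),pix(c,P).round())
i=cv2.cvtColor(c['img'],4)
for p in((.483,.0495,0,.017),(.483,.0495,.06,.0085)):
  for t in np.linspace(0,6.28,80): cv2.circle(i,tuple(int(q) for q in pix(c,[p[0]+p[3]*np.cos(t),p[1]+p[3]*np.sin(t),p[2]]).round()),0,(0,0,255),-1)
a=cv2.resize(i[130:300,180:330],(440,500),interpolation=3)
t=cam('top'); g=cv2.cvtColor(t['img'],4)[130:180,180:370]; g=cv2.resize(g,None,fx=1.9,fy=1.9*1.5,interpolation=3)
b=np.zeros((500,g.shape[1],3),np.uint8); b[:g.shape[0]]=g; cv2.imwrite('pics/w3.png',np.hstack([a,b]))
E
```

```text
time_s: 16.9
eef_pos: [0.4843, 0.0483, 0.0833]
eef_rot: [0.001, 0.707, 0.707, 0.0]
wrist_force: [0.2, 0.1, 0.4]
opening: 0.818
[0.48427466 0.04816321 0.08322103]
0.93 [ 4.83e-01  5.25e-02 -2.00e-04] [251. 180.]
0.65 [0.6523 0.1071 0.0112] [455. 121.]
```

View pics/w3.png

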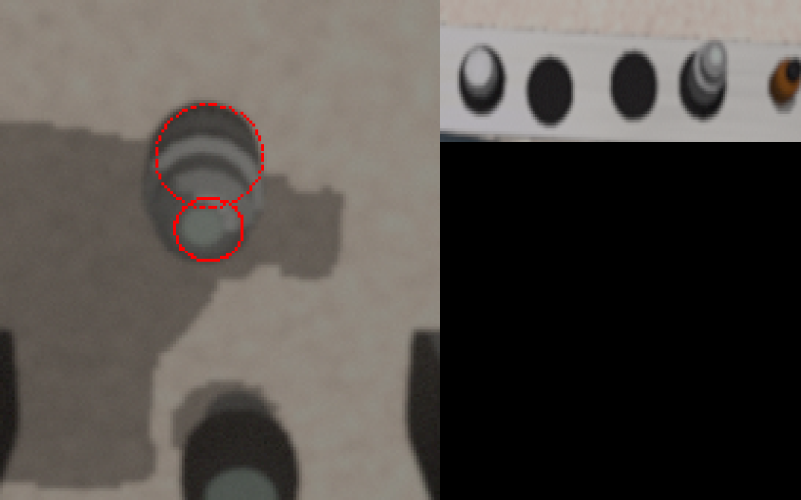

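The 32 and 74 stand upright on their end pads, and the 60's outline is about 1.5 mm to the left (x) and otherwise fits. I'll pick it and carry it to P2 (.6459,-.053).

```bash
python3 -m pendant '[[[-1,0.7,-40,0,70],[0,0,-40,0,70],[0,0,-20,0,70],[0,0,-11,0,60],[0,0,0,0,45],[0,0,0,0,20],[0,0,0,0,20],[0,0,0,0,20]]]'
python3 -m pendant '[[[0,0,0,0,20],[0,0,5,0,20],[0,0,30,0,20],[0,0,50,0,20],[0,0,10,0,20]]]'
```

```text
time_s: 18.05
eef_pos: [0.483, 0.0498, -0.0271]
eef_rot: [0.001, 0.707, 0.707, 0.001]
wrist_force: [0.3, -0.2, 3.2]
opening: 0.377
time_s: 18.68
eef_pos: [0.4844, 0.0497, 0.0702]
eef_rot: [0.002, 0.707, 0.708, 0.002]
wrist_force: [0.1, -0.4, -1.3]
opening: 0.375
```

```bash
python3 -m pendant '[[[20,-13,0,0,20],[38,-24,0,0,20],[45,-28,0,0,20],[38,-24,0,0,20],[22.9,-14,0,0,20],[0,0,0,0,20],[0,0,-35,0,20],[0,0,-30,0,20]]]'
python3 -m pendant '[[[0,0,-12,0,20],[0,0,-5,0,20],[0,0,0,0,20],[0,0,-2.5,0,20],[0,0,-1.5,0,20],[0,0,0,0,20]]]'
```

```text
time_s: 19.68
eef_pos: [0.6442, -0.0521, 0.0001]
eef_rot: [-0.001, 0.707, 0.708, -0.001]
wrist_force: [-0.4, 0.2, -1.6]
opening: 0.378
time_s: 20.42
eef_pos: [0.6466, -0.0532, -0.0181]
eef_rot: [0.001, 0.707, 0.707, 0.0]
wrist_force: [-0.9, -0.4, 3.7]
opening: 0.377
```

Contact felt. I'll release and go to the 46 near (.444,-.273).

```bash
python3 -m pendant '[[[0,0,0,0,40],[0,0,0,0,60],[0,0,0,0,60],[0,0,15,0,60],[0,0,40,0,60],[0,0,45,0,60]]]'
python3 -m pendant '[[[-15,-16,0,0,70],[-35,-38,0,0,70],[-40,-44,0,0,70],[-40,-44,0,0,70],[-40,-44,0,0,70],[-22,-24,0,0,70],[-10,-10,0,0,70],[0,0,0,0,70]]]'
python3 - <<'E'
from h import *
c=cam('wrist','w4.png');o=monitor.get_obs();print(o['eef_pos'])
for d in spotter.tip_of('wrist','objective_46')[:4]:
    P=w(c,d['at']); print(round(d['confidence'],2),P.round(4),pix(c,P).round())
print('pred base',pix(c,[.444,-.272,0]),'nose',pix(c,[.444,-.272,.046]))
# fit by lens/nose brightness: template match of nose & silhouette by gradient
g=cv2.cvtColor(c['img'],cv2.COLOR_RGB2GRAY).astype(float); g=cv2.GaussianBlur(g,(0,0),1.5); gx,gy=np.gradient(g)[::-1]; m=np.hypot(gx,gy)
t=np.linspace(0,2*np.pi,72)
def sc(x,y):
  # visible outline: front half of base (y+), sides; back half nose (y-)
  s=0
  for z,r,tt in((0,.017,t[5:31]),(.046,.011,t[40:68])):
    for a in tt:
      u,v=pix(c,[x+r*np.cos(a),y+r*np.sin(a),z]).round().astype(int); s+=m[v,u]
  return s
print(sorted([(round(sc(x,y)),round(x,4),round(y,4)) for x in np.arange(.436,.452,.001) for y in np.arange(-.282,-.262,.001)])[-6:])
t=cam('top','t4.png')
E
```

```text
time_s: 21.18
eef_pos: [0.6456, -0.053, 0.0824]
eef_rot: [-0.0, 0.707, 0.707, -0.0]
wrist_force: [1.1, -1.2, 0.8]
opening: 0.702
time_s: 22.18
eef_pos: [0.4441, -0.2735, 0.0816]
eef_rot: [0.0, 0.707, 0.707, 0.0]
wrist_force: [-0.0, -0.3, -0.4]
opening: 0.819
[ 0.44455606 -0.27282424  0.08145331]
0.93 [ 0.4471 -0.2714 -0.0006] [256. 182.]
pred base [252.23548707 183.29656908] nose [252.42689579 201.27274819]
[(423, np.float64(0.442), np.float64(-0.271)), (434, np.float64(0.444), np.float64(-0.27)), (437, np.float64(0.443), np.float64(-0.27)), (440, np.float64(0.445), np.float64(-0.271)), (464, np.float64(0.443), np.float64(-0.271)), (467, np.float64(0.444), np.float64(-0.271))]
```

```bash
python3 -m pendant '[[[0,2,-40,0,70],[0,0,-40,0,70],[0,0,-20,0,70],[0,0,-11,0,60],[0,0,0,0,45],[0,0,0,0,20],[0,0,0,0,20],[0,0,0,0,20]]]'
python3 -m pendant '[[[0,0,0,0,20],[0,0,5,0,20],[0,0,30,0,20],[0,0,50,0,20],[0,0,25,0,20]]]'
```

```text
time_s: 23.32
eef_pos: [0.4448, -0.2717, -0.029]
eef_rot: [0.001, 0.707, 0.707, 0.0]
wrist_force: [1.1, 1.0, 5.9]
opening: 0.372
time_s: 23.95
eef_pos: [0.4447, -0.272, 0.0826]
eef_rot: [0.002, 0.707, 0.707, -0.0]
wrist_force: [0.1, -0.2, -1.1]
opening: 0.376
```

```bash
python3 -m pendant '[[[10,16,0,0,20],[24,37,0,0,20],[32,49,0,0,20],[34,52,0,0,20],[34,52,0,0,20],[32,49,0,0,20],[24,37,0,0,20],[10.7,15.6,0,0,20]]]'
python3 -m pendant '[[[0,0,0,0,20],[0,0,-35,0,20],[0,0,-35,0,20],[0,0,-20,0,20],[0,0,-9,0,20],[0,0,0,0,20],[0,0,-2.5,0,20],[0,0,0,0,20]]]'
```

```text
time_s: 24.95
eef_pos: [0.6439, 0.0401, 0.0776]
eef_rot: [-0.001, 0.706, 0.709, -0.001]
wrist_force: [-0.5, -0.6, -1.1]
opening: 0.374
time_s: 25.95
eef_pos: [0.6459, 0.036, -0.0199]
eef_rot: [0.001, 0.707, 0.707, 0.001]
wrist_force: [-1.9, -1.5, 5.2]
opening: 0.372
```

Contact again (5 N). I'll release, back off toward the robot and check.

```bash
python3 -m pendant '[[[0,0,0,0,40],[0,0,0,0,60],[0,0,0,0,60],[0,0,15,0,60],[0,0,40,0,60],[0,0,50,0,60]]]'
python3 -m pendant '[[[-30,0,30,0,70],[-50,10,20,0,70],[-50,30,0,0,70],[-50,40,0,0,70],[-40,40,0,0,70],[-20,40,0,0,70],[0,0,0,0,70]]]'
python3 - <<'E'
from h import *
P=[('74',.6444,-.1257,.074,.0065),('60',.6459,-.053,.06,.0085),('46',.6446,.0366,.046,.011),('32',.6539,.1092,.032,.0135)]
ims=[]
for n,b in(('top',(170,125,400,190)),('scene',(140,180,340,300))):
  c=cam(n); S=3.4
  for t in('objective_32','pad_a','oil_bottle'):
    for d in spotter.tip_of(n,t)[:6]:
      print(n,t,round(d['confidence'],2),w(c,d['at']).round(4))
  j=cv2.resize(cv2.cvtColor(c['img'],4)[b[1]:b[3],b[0]:b[2]],None,fx=S,fy=S,interpolation=3)
  for _,x,y,h,r in P:
    for z,rr,col in((.009,.017,(0,255,0)),(.009+h,r,(0,0,255))):
      for t in np.linspace(0,6.28,80): cv2.circle(j,tuple(int(q) for q in ((pix(c,[x+rr*np.cos(t),y+rr*np.sin(t),z])-b[:2]+.5)*S).round()),0,col,-1)
  ims.append(cv2.copyMakeBorder(j,0,0,0,800-j.shape[1],0) if j.shape[1]<800 else j)
f=np.vstack(ims);k=min(1,598/f.shape[0]);cv2.imwrite('pics/f.png',cv2.resize(f,None,fx=k,fy=k,interpolation=cv2.INTER_AREA))
E
```

```text
time_s: 26.7
eef_pos: [0.6438, 0.0366, 0.0844]
eef_rot: [-0.001, 0.707, 0.707, -0.001]
wrist_force: [0.1, -0.8, 0.6]
opening: 0.703
time_s: 27.58
eef_pos: [0.4047, 0.1977, 0.1346]
eef_rot: [0.0, 0.705, 0.709, 0.001]
wrist_force: [-0.3, -0.6, -0.2]
opening: 0.821
top objective_32 0.8 [0.6492 0.0311 0.0111]
top objective_32 0.76 [0.6597 0.1053 0.0075]
top objective_32 0.71 [ 0.6452 -0.1296  0.0136]
top objective_32 0.64 [ 0.6442 -0.0534  0.0115]
top pad_a 0.71 [ 0.6466 -0.0538  0.0115]
top pad_a 0.65 [ 0.6468 -0.127   0.0104]
top pad_a 0.63 [0.6444 0.0347 0.0031]
top pad_a 0.58 [0.6528 0.1098 0.0011]
top oil_bottle 0.59 [ 0.6386 -0.2082  0.0079]
scene objective_32 0.93 [ 0.6481 -0.0531  0.0134]
scene objective_32 0.92 [ 0.6457 -0.1256  0.0146]
scene objective_32 0.83 [0.6553 0.106  0.0105]
scene objective_32 0.65 [0.6449 0.035  0.0084]
scene pad_a 0.73 [ 0.6482 -0.0508  0.0071]
scene pad_a 0.68 [0.6534 0.1127 0.0091]
scene pad_a 0.54 [0.6473 0.0331 0.0067]
scene pad_a 0.52 [ 0.644  -0.1225  0.0052]
scene oil_bottle 0.63 [ 0.6477 -0.1211  0.01  ]
scene oil_bottle 0.62 [ 0.6423 -0.207   0.0046]
```

View pics/f.png

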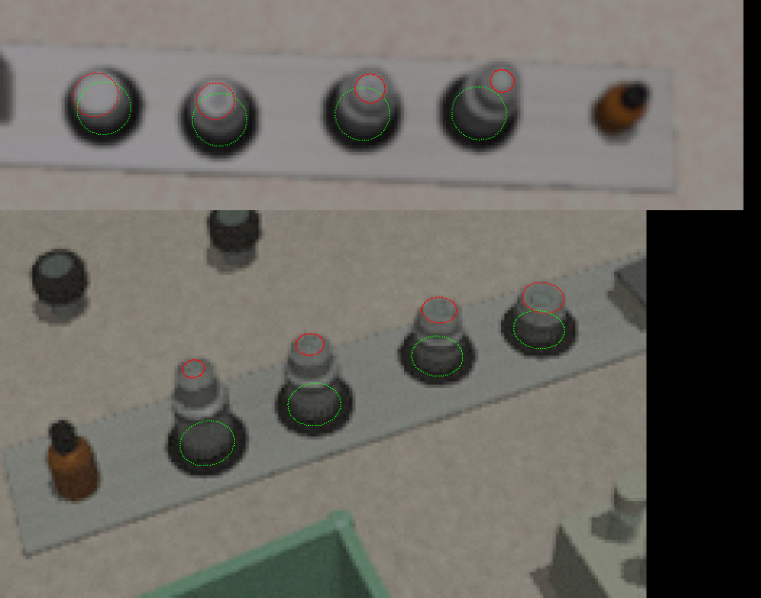

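All four stand upright on their pads. The noses lie on the outlines for lengths 74, 60, 46 and 32 going away from the bottle, with centres within about 2 mm. The bottle is unmoved.

```bash
python3 -c "
from bench import order; print(order.hand_in())"
```

```text
the job is handed in; nothing more can be done
None
```

All four objectives stand upright on the pads, in order 74, 60, 46, 32 mm going away from the oil bottle. The job is handed in, at about 28 s of the 104 s.

- **Final checks:** Outlines drawn for each length fitted the objectives in both the top and scene views, with each centred on its pad to about 2 mm. The bottle is still standing where it was. The highest force I saw reported was about 11 N.
- **First grasp missed:** The fingertips turned out to be about 35–40 mm higher than the reported tool position. The first close on the 32 therefore shut above it without touching anything. I corrected for this using the images, and all later grasps held.
- **Checks that disagreed:**
  - One scene view made the 74 look tilted while held. The wrist view showed at most about 2° of lean, and it stands upright now.
  - The network's positions for the placed objectives were up to about 8 mm off the pad centres; I relied on the outline fit instead.
  - The network also once labelled the 74 as an oil bottle.

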